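# Seat a printing block on its parallels in the engraving vise

## Robot

A 6-joint arm with a two-finger parallel gripper is mounted at the origin on the work surface. World frame = base frame: x ahead of the robot, y to its left, z up, the work surface at z = 0. Lengths are in m, angles in rad, forces in N, time in s.
With the tool pointing down it reaches from about 0.375 to 0.9 m from the base axis. Payload 3.1 kg.
Tool frame: the origin (TCP) lies midway between the tips of the shut fingers; the grasp point (between the pads) lies 19 mm behind it; x points along the fingers, z is the direction in which the jaws open and shut, and the axes are right-handed (so a half turn about x gives the same grasp; the last joint's range is limited). The gripper opens to 85 mm and grips with 20 to 120 N. Pads are 22 mm wide; open, the fingers measure 114 mm over their backs; the gripper's body (76 mm by 85 mm) begins 54 mm behind the grasp point. The pads swing forward as they close: fully open they stand 13 mm farther back than shut.
Start: joints at [0.961, 0.527, 1.433, -0, 1.181, -0.178], TCP at [0.262, 0.568, 0.231] pointing down, gripper open.
Joint ranges: [-3.08, 3.08], [-0.75, 2.2], [0.22, 2.44], [-1.43, 4.57], [0, 2.65], [-2.85, 2.85]. Speed limits (rad/s): [2.79, 2.79, 3.14, 3.14, 3.14, 3.14].

## Interface

Orientations are given as a unit quaternion [x, y, z, w].
In Python, from station import status, snapshot, camera_params, ticket gives the robot as it stands.
- The arm moves only by the tool arm_command, never from a script. Its argument "series" is a list that holds one entry, the list of rows, each a list of 4 numbers: the shift along the tool's x, y, z in mm, then the turn about the tool's x in rad. A call has 1 to 10 rows; each row shifts and turns the commanded pose from where the row before left it, along the tool's axes as they then stand; what a row does not reach is not made up. A row lasts 1/10 s, in which the tool goes at most 50 mm and 8.59 degrees, less where a joint would pass 70% of its speed; a pose out of reach is approached as far as the arm can. A call is refused whole if a number of a shift passes 50 or a number of a turn 0.15, either way. A call with a gripper value outside its range is refused whole. "jaw" is the opening in per cent of the stroke, from 0 (shut) to 100 (fully open), set as the call begins (left out, the last holds). The fingers move at their own pace and stop on an object; "force" is the grip in N (left out, the last holds). Time passes only in rows, so rows that do not move let the fingers close. It gives the time, the measured TCP pose, the force and the opening at its end, in the units of the state.
- status.sense(): the state, without advancing time (a new reading comes with each control period).
- snapshot(name): name is "scene" or "top" or "wrist"; returns the picture (480x640x3 uint8, red, green, blue); there is no depth.
- camera_params(name): a dict with "fovy" (degrees; the focal length in pixels is half the picture's height over the tangent of half this angle, whatever the lens; pixels are square), "cx", "cy" (the principal point, pixels), "extrinsics" (4x4, takes a point from camera to world coordinates); the wrist camera has in their place "mount" (4x4, takes a point from camera to tool coordinates, whose origin is the TCP and whose axes are the tool frame's). Camera axes: x right, y down, z forward; pixel columns grow to the right and rows downward; lengths in m; the calibration is good to about 2 mm. A picture is of the moment at which its call begins: read the wrist's pose just before it. camera_params takes no time and is no camera call.
- ticket.sign_off(): hands the job in, once; it reports no verdict.
The state is a dict: "t": time; "q": joint angles; "qd": joint speeds; "tau": joint torques, N m; "tcp_pos": TCP position; "tool_rot": TCP orientation; "force": force on the tool from outside, world axes, zero at the start; "ft_torque": the same for the moment, N m; "finger_gap": opening from 0.0 (shut) to 1.0 (fully open).
Only numpy, scipy, OpenCV 4.12 (cv2) and the standard library are available. Lean on these libraries where they do the work, as an engineer would, in place of code of your own. Each camera call takes 0.05 s, during which the arm holds its last target. There are 200 camera calls.

## Task

The printing block is gripped too high in the vise, and the blue and red parallels under it stick out. Push both parallels in until their near ends are flush with the near end of the vise bed, then tap the block down gently with the closed fingers until both parallels are trapped and no longer slide. Finish with a light test push on the near end of the blue parallel and then of the red one: neither may slide, and all else on the table stays where it is.

Things in the scene. Friction and masses are not known exactly. Their poses are not given: they have to be found in the camera images.
- vise: Low green vise, bolted down, already tight (do not turn its screw). Origin: on the table (z = 0) under the middle of the jaws; x along the jaws, away from the robot at yaw 0; z up. Jaws x -50 to 50 mm, tops 74 mm above the table, faces at y = -30 and 30, each jaw 34 mm thick. A rib 28 mm wide, 10 mm high lies between the parallels. The screw juts out at -y to y = -130, 56 mm up.
- bed_end (a point): Middle of the top edge of the near end of the vise's steel bed: x = -90, y = 0, z = 40 mm in the vise's frame. The end is an upright flat face, y = -65 to 65 mm, from 10 to 40 mm above the table; a 10 mm foot plate lies 2 mm behind it. The bed is flat, its top 40 mm above the table. Fingers lowered in front of the face stop against it; above 40 mm they pass over it.
- block: Printing block, wood with a brass face, 90 (vise x) x 60 x 31 mm, gripped by the jaws. Origin: middle of its underside. The jaws' grip lets it move only straight up and down, stiffly: about 6 N starts it down, and it stays where it is pushed. It starts 3 to 9 mm too high (varies); seated, its underside lies 60 mm above the table.
- block_face (a point): Middle of the block's brass top face, 31 mm above its underside: 91 mm above the table when seated, 17 mm above the jaws. Tap near the middle. Merely touching the parallels does not clamp them: pressed on to them with a steady 15 to 22 N the block keeps them clamped when the fingers leave; it hardly moves then (about 0.3 mm), so go by the force. The face must not be pressed harder than 40 N.
- blue_parallel: Blue strip 130 x 12 x 20 mm (about 60 to 110 g), lying along the vise's x on the bed, under the block, beside one jaw: its middle at y = +22 or -22 mm of the vise (blue and red swap sides). Origin: middle of its underside; x along its length, away from the robot at yaw 0. While the block is up it slides freely along x (about 0.3 to 0.8 N).
- red_parallel: Red strip, the same size as the blue one, under the other side of the block.
- blue_end (a point): Middle of the near end face of the blue parallel (10 mm above its underside). At the start it stands 12 to 35 mm out beyond the near end of the vise bed (x = -102 to -125 mm in the vise's frame); flush is x = -90 mm.
- red_end (a point): The same point of the red parallel.
- paint_cyan: Bystander: white paint bottle with blue label, 44 mm across, 100 mm tall. Origin: middle of its underside.
- paint_orange: Bystander: white paint bottle with orange label, 44 mm across, 100 mm tall. Origin: middle of its underside.
- brush_jar: Bystander: glass jar with brushes, 70 mm across, 180 mm tall with the brushes. Origin: middle of its underside.
- spare_parallel: Bystander: yellow spare strip 130 x 12 x 20 mm lying on the table. Origin: middle of its underside.
- spare_block: Bystander: spare printing block of darker wood, 90 x 60 x 31 mm, on the table. Origin: middle of its underside.
- mallet: Bystander: two-faced mallet lying on the table, handle 170 mm long, head 100 mm wide. Not needed. Origin: under the handle's end at the head.
Things that resemble listed ones, but are neither listed nor needed, are in the scene too. There is more than one size of the blue_parallel; the job needs the smallest.

How it is judged:
On the way, in this order (a step that is already met when the one before it is completed fails the run):
1. both parallels are pushed in until their near ends are flush with the near end of the bed (within 5 mm) (x of blue_end in the frame of vise between -0.095 and -0.085 m and x of red_end in the frame of vise between -0.095 and -0.085 m), for 0.2 s.
2. the block is tapped down so that, with the fingers off it, it clamps both parallels (more than 3 N on each) (all of step 1 and contact force between block and blue_parallel above 3 N and contact force between block and red_parallel above 3 N and contact force between the fingers and block below 0.3 N), for 0.2 s.
3. the blue parallel is tested with a push of more than 1.5 N of the fingers and holds (all of step 1 and contact force between block and blue_parallel above 3 N and contact force between block and red_parallel above 3 N and contact force between the fingers and blue_parallel above 1.5 N).
4. the red parallel is tested in the same way and holds (all of step 1 and contact force between block and blue_parallel above 3 N and contact force between block and red_parallel above 3 N and contact force between the fingers and red_parallel above 1.5 N).
At the end, for the whole second after the job is handed in: The block sits on both parallels and clamps each with more than 3 N; the near ends of both parallels are flush with the near end of the vise bed within 5 mm (all of step 1 and contact force between block and blue_parallel above 3 N and contact force between block and red_parallel above 3 N); the robot touches nothing.
It fails at once if the block's face is pressed harder than 40 N (contact force between any of the fingers, the arm and block above 40 N).
It fails at once if a parallel is pushed harder than 20 N (contact force between the fingers and blue_parallel above 20 N or contact force between the fingers and red_parallel above 20 N).
It fails at once if a bystander is moved by more than 20 mm (distance of any of paint_cyan, paint_orange, brush_jar, spare_parallel, spare_block, mallet from where it was at the start of the episode above 0.02 m).
It also fails if it takes over 67 s, if anything falls off the work surface, if the arm or the gripper's body presses on something with over 40 N, if the wrist force passes 120 N, or if a joint passes its speed limit or range.

## Working session

There is one attempt and no reset: what is moved stays moved. The work goes in short steps, Python scripts to look and compute and a tool call to move; the robot and the scene stay as the last step left them, time stands still between calls to the robot, and variables do not carry over. Pictures are saved under pics/ and viewed, about 8 in all and at most 12, crops included, and the job is handed in when it is done.

Besides the shell and the picture viewer there is one more tool, called as name(argument=value, ...) on one line, values as JSON. arm_command: Moves the arm, as the interface text tells. Its arguments: {"type":"object","properties":{"series":{"type":"array"},"jaw":{"type":"number"},"force":{"type":"number"}},"required":["series"]}

```bash
ls; mkdir -p pics; python3 - <<'E'
from station import status,snapshot,camera_params
import cv2,numpy as np
s=status.sense();print({k:np.round(v,3).tolist() for k,v in s.items()})
for n in("scene","top"):
    im=snapshot(n);cv2.imwrite(f"pics/{n}0.png",im[:,:,::-1]);c=camera_params(n);print(n,c)
print(camera_params("wrist"))
E
```

```text
pics
{'t': 0.0, 'q': [0.961, 0.528, 1.434, 0.0, 1.181, -0.179], 'qd': [-0.001, 0.001, 0.0, -0.001, 0.001, 0.001], 'tau': [0.001, -44.234, -17.803, -0.0, 0.008, 0.0], 'tcp_pos': [0.261, 0.567, 0.23], 'tool_rot': [-0.382, 0.596, 0.381, 0.595], 'force': [-0.232, 0.241, 0.026], 'ft_torque': [-0.018, 0.019, 0.003], 'finger_gap': 1.002}
scene {'fovy': 49.49240953865872, 'cx': 315.49855773099193, 'cy': 234.52243730539612, 'extrinsics': array([[-0.45179806,  0.75861015, -0.46945624,  1.10466221],
       [ 0.89207345,  0.37877513, -0.24644341,  0.30317937],
       [-0.00913612, -0.5301321 , -0.84786584,  1.14083711],
       [ 0.        ,  0.        ,  0.        ,  1.        ]])}
top {'fovy': 42.10174430139823, 'cx': 318.6490749444962, 'cy': 241.33683919629476, 'extrinsics': array([[-2.04564007e-02, -9.94131394e-01,  1.06227617e-01,
         3.88242350e-01],
       [-9.99785080e-01,  2.06982072e-02,  1.17420818e-03,
        -1.62089545e-02],
       [-3.36603843e-03, -1.06180766e-01, -9.94341146e-01,
         1.28816574e+00],
       [ 0.00000000e+00,  0.00000000e+00,  0.00000000e+00,
         1.00000000e+00]])}
{'fovy': 67.08389084646592, 'cx': 320.69539096143154, 'cy': 240.21731985269778, 'mount': array([[-6.17720411e-04, -2.77319858e-01,  9.60777453e-01,
        -1.43098333e-01],
       [-5.12635672e-05, -9.60777626e-01, -2.77319941e-01,
         7.01694438e-02],
       [ 9.99999808e-01, -2.20559068e-04,  5.79275545e-04,
        -6.50976187e-04],
       [ 0.00000000e+00,  0.00000000e+00,  0.00000000e+00,
         1.00000000e+00]])}
```

View pics/top0.png

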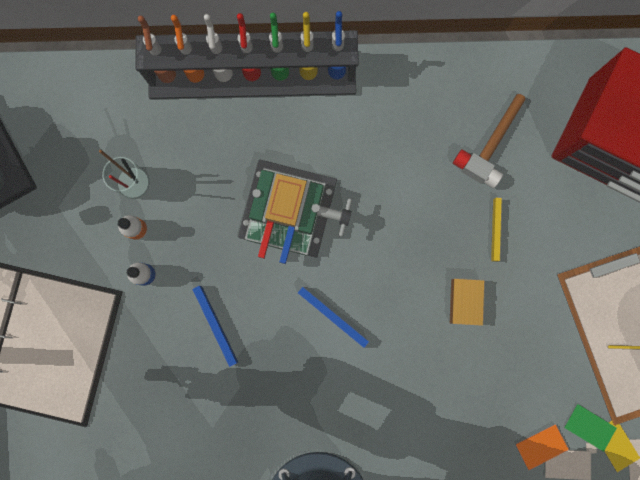

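View pics/scene0.png

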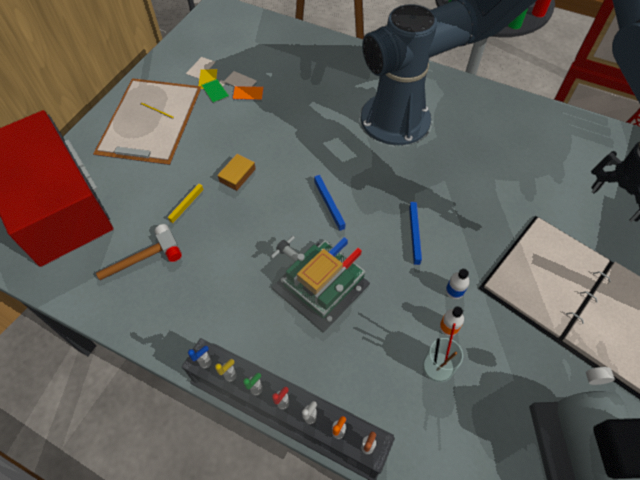

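Seen in the top view, the candidates for the blue parallel are the strip in the vise (287,245) and the loose ones at (215,325) and (333,317). The two loose strips are longer lookalikes. The red strip in the vise is at (265,240), with a mallet face (464,158) and a pen also red. I choose the two strips under the block, with blue on the screw side (-y), and will check that in a close crop.

```bash
cat > h.py <<'E'
import numpy as np,cv2
from station import status,snapshot,camera_params
from scipy.spatial.transform import Rotation as R
def cam(n,s=None):
    c=camera_params(n);f=240/np.tan(np.radians(c["fovy"]/2))
    if "extrinsics" in c:E=c["extrinsics"]
    else:
        T=np.eye(4);T[:3,:3]=R.from_quat(s["tool_rot"]).as_matrix();T[:3,3]=s["tcp_pos"];E=T@c["mount"]
    return f,c["cx"],c["cy"],E
def ray(C,uv,z):
    f,cx,cy,E=C;d=E[:3,:3]@np.array([(uv[0]-cx)/f,(uv[1]-cy)/f,1]);return E[:3,3]+d*(z-E[2,3])/d[2]
def proj(C,p):
    f,cx,cy,E=C;q=E[:3,:3].T@(np.array(p)-E[:3,3]);return [f*q[0]/q[2]+cx,f*q[1]/q[2]+cy]
def masks(im):
    h=cv2.cvtColor(im,cv2.COLOR_RGB2HSV);H,S,V=cv2.split(h)
    return {"blue":((H>100)&(H<130)&(S>130)&(V>50)).astype(np.uint8),"red":(((H<6)|(H>172))&(S>150)&(V>60)).astype(np.uint8)}
E
python3 - <<'E'
from h import *
im=cv2.imread("pics/top0.png")[:,:,::-1].copy();C=cam("top")
for k,m in masks(im).items():
    n,l,st,ce=cv2.connectedComponentsWithStats(m)
    for i in range(1,n):
        if st[i,4]>60:
            r=cv2.minAreaRect(np.argwhere(l==i)[:,::-1].astype(np.float32))
            b=cv2.boxPoints(r);print(k,st[i,4],np.round(r[0],1),[np.round(ray(C,p,.06)[:2],4).tolist() for p in b] if 220<r[0][0]<350 and 150<r[0][1]<350 else "")
cr=im[145:275,225:365];cv2.imwrite("pics/c1.png",cv2.resize(cr,None,fx=5,fy=4.6*5/4.6*.92,interpolation=cv2.INTER_CUBIC)[:,:,::-1])
E
```

```text
blue 186 [338.  28.] 
blue 158 [336.5  72.5] 
blue 234 [286.8 244.3] [[0.481, 0.0641], [0.5523, 0.0452], [0.5488, 0.0327], [0.4776, 0.0516]]
blue 747 [214.6 325.5] 
blue 657 [332.9 316.9] [[0.4195, 0.0288], [0.4308, 0.019], [0.3215, -0.1074], [0.3104, -0.0975]]
red 190 [242.2  30.3] 
red 6139 [600.2 104.6] 
red 161 [251.   74.5] 
red 189 [461.7 158.8] 
red 225 [265.4 238.8] [[0.4931, 0.1064], [0.5638, 0.0871], [0.5604, 0.075], [0.4897, 0.0944]]
```

View pics/c1.png

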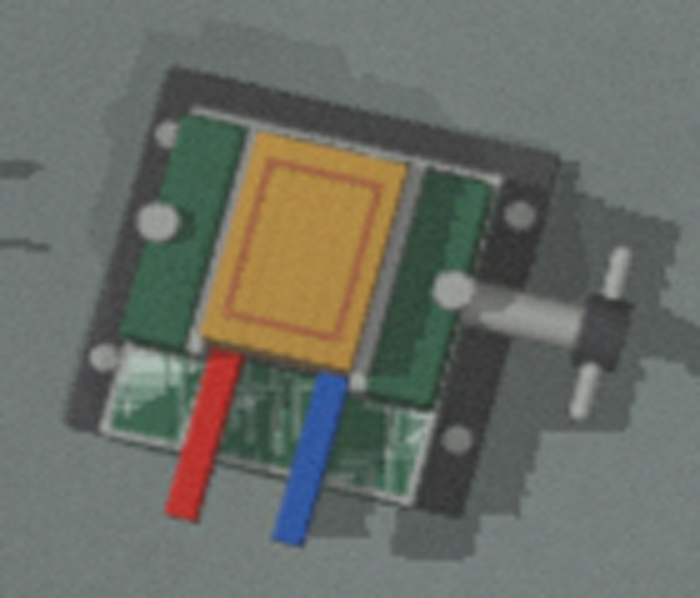

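The crop confirms it: the thin red strip (left) and blue strip (right) come from under the block, with the screw on the blue side. Their near ends stand out past the bed's near edge, crop (100,432) to (410,503). Next I work out the vise frame and the first approach.

```bash
python3 - <<'E'
from h import *
C=cam("top");s=status.sense()
M=R.from_quat(s["tool_rot"]).as_matrix();print("tool axes cols\n",M.round(3))
px=lambda x,y:(225+x/5,145+y/4.6)
a,b=[ray(C,px(*p),.04) for p in((102,433),(412,504))];print(a,b,np.linalg.norm(a-b),"bed mid",(a+b)/2,np.degrees(np.arctan2(-(a-b)[0],(a-b)[1])))
for z in(.091,.096,.1):print("blk",np.mean([ray(C,px(*p),z) for p in((250,128),(408,165),(355,372),(202,338))],0))
c,d=[ray(C,px(*p),.04) for p in((190,108),(500,180))];print("far bed",(c+d)/2)
y=np.radians(-15);print("vise x",np.cos(y),np.sin(y))
for n,u in(("jar",(125,178)),("cy",(140,273)),("or",(132,228))):print(n,ray(C,u,.08))
E
```

```text
tool axes cols
 [[-0.001 -0.908  0.419]
 [-0.002  0.419  0.908]
 [-1.     0.    -0.002]]
[0.52912777 0.13271087 0.04      ] [0.49534065 0.008402   0.04      ] 0.1288187219373321 bed mid [0.51223421 0.07055643 0.04      ] -15.205640444590097
blk [0.59944901 0.0474907  0.091     ]
blk [0.5985669  0.04722466 0.096     ]
blk [0.59786121 0.04701182 0.1       ]
far bed [0.65578884 0.03281175 0.04      ]
vise x 0.9659258262890683 -0.25881904510252074
jar [0.65084646 0.36444351 0.08      ]
cy [0.46276768 0.33296963 0.08      ]
or [0.55112503 0.34950019 0.08      ]
```

arm_command(series=[[[0,0,0,-0.086],[0,0,0,-0.085],[0,-25,-34.5,0],[0,-25,-34.5,0],[0,-25,-34.5,0],[0,-25,-34.5,0],[0,-25,-34.5,0],[0,-25,-34.5,0],[0,-25,-34.5,0],[0,-25,-34.5,0]]], jaw=41)

```text
t: 1.1
tcp_pos: [0.3837, 0.2477, 0.2312]
tool_rot: [-0.431, 0.561, 0.431, 0.561]
force: [-0.2, 0.0, -0.1]
finger_gap: 0.41
```

arm_command(series=[[[0,-25,-34.5,0],[0,-25,-34.5,0],[0,-25,-34.5,0],[0,-25,-34.5,0],[30,0,0,0],[30,0,0,0],[0,0,0,0],[0,0,0,0]]])

```text
t: 1.9
tcp_pos: [0.4443, 0.0903, 0.1712]
tool_rot: [-0.43, 0.561, 0.431, 0.56]
force: [0.3, 0.2, 1.3]
finger_gap: 0.411
```

```bash
cat > w.py <<'E'
from h import *
import sys
# vise pose estimate
O=np.array([.599,.0473]);yaw=np.radians(-15.1)
X=np.array([np.cos(yaw),np.sin(yaw)]);Y=np.array([-X[1],X[0]])
def V(p):d=np.array(p)[:2]-O;return np.round([d@X*1e3,d@Y*1e3],1)
def st():
    s=status.sense();M=R.from_quat(s["tool_rot"]).as_matrix()
    print("t",round(s["t"],2),"vise xy mm",V(s["tcp_pos"]),"z",round(s["tcp_pos"][2]*1e3,1),"zyaw",round(np.degrees(np.arctan2(-M[0,2],M[1,2])),2),"gap",round(s["finger_gap"],3),"F vise",np.round([s["force"][:2]@X,s["force"][:2]@Y,s["force"][2]],2));return s
def ends(n,s):
    im=snapshot(n);C=cam(n,s)
    for k,m in masks(im).items():
        nn,l,stt,ce=cv2.connectedComponentsWithStats(m)
        for i in range(1,nn):
            p=ray(C,ce[i],.06);v=V(p)
            if stt[i,4]>60 and abs(v[1])<35 and -130<v[0]<0:
                pts=np.argwhere(l==i)[:,::-1];q=np.array([V(ray(C,u,.06)) for u in pts])
                print(n,k,"n",stt[i,4],"near x",np.percentile(q[:,0],2).round(1),"med y",np.median(q[:,1]).round(1))
    return im
E
python3 - <<'E'
from w import *
s=st();im=ends("wrist",s);cv2.imwrite("pics/w1.png",im[:,:,::-1]);ends("top",s)
E
```

```text
t 1.9 vise xy mm [-160.6    1.2] z 171.2 zyaw -14.94 gap 0.411 F vise [0.24 0.31 1.3 ]
wrist blue n 1537 near x -122.3 med y -19.7
wrist red n 1492 near x -121.6 med y 23.5
top blue n 160 near x -99.8 med y -21.8
top red n 119 near x -81.5 med y 22.9
```

View pics/w1.png

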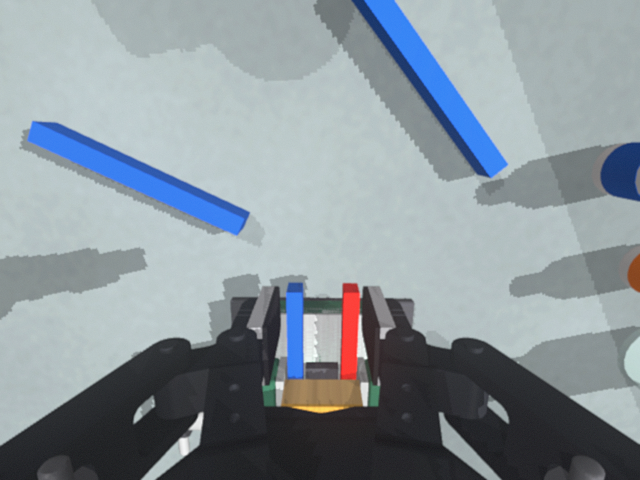

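arm_command(series=[[[30,0,0,0],[30,0,0,0],[30,0,0,0],[30,0,0,0],[26,0,0,0],[0,0,0,0],[0,0,0,0]]], jaw=34)

```text
t: 2.7
tcp_pos: [0.4455, 0.0906, 0.0261]
tool_rot: [-0.431, 0.56, 0.431, 0.561]
force: [0.1, 0.1, 0.3]
finger_gap: 0.343
```

arm_command(series=[[[0,-10,0,0],[0,-10,0,0],[0,-5,0,0],[0,-3,0,0],[0,-3,0,0],[0,-3,0,0],[0,-3,0,0],[0,-3,0,0],[0,-3,0,0],[0,0,0,0]]])

```text
t: 3.7
tcp_pos: [0.4871, 0.079, 0.0252]
tool_rot: [-0.431, 0.56, 0.43, 0.561]
force: [0.5, -0.3, -0.1]
finger_gap: 0.341
```

```bash
python3 - <<'E'
from w import *
s=st();im=ends("wrist",s);cv2.imwrite("pics/w2.png",im[:,:,::-1])
E
```

```text
t 3.7 vise xy mm [-116.3    1.5] z 25.2 zyaw -14.95 gap 0.341 F vise [ 0.6  -0.18 -0.06]
wrist blue n 465 near x -113.6 med y -13.8
wrist red n 189 near x -102.0 med y 17.7
```

View pics/w2.png

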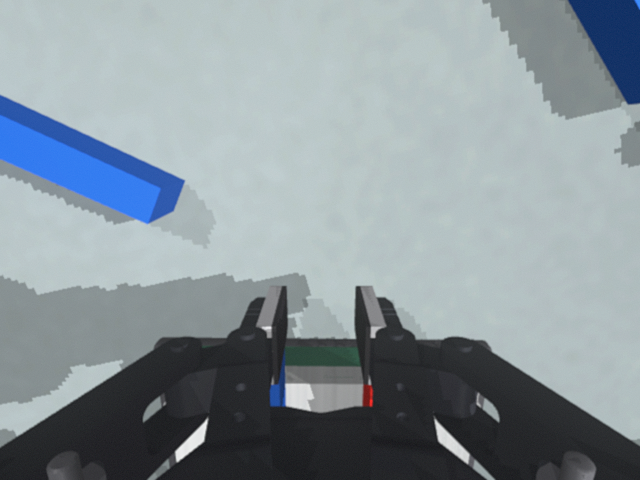

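arm_command(series=[[[0,-2,0,0],[0,-2,0,0],[0,-2,0,0],[0,-2,0,0],[0,-1,0,0],[0,-1,0,0],[0,-1,0,0],[0,0,0,0]]])

```text
t: 4.55
tcp_pos: [0.4971, 0.0763, 0.0253]
tool_rot: [-0.431, 0.561, 0.431, 0.561]
force: [-1.2, -0.0, 0.3]
finger_gap: 0.341
```

arm_command(series=[[[0,-1,0,0],[0,-1,0,0],[0,0,0,0],[0,0,0,0]]])

```text
t: 4.95
tcp_pos: [0.499, 0.0758, 0.0253]
tool_rot: [-0.431, 0.561, 0.431, 0.561]
force: [-0.6, 0.2, -0.6]
finger_gap: 0.34
```

```bash
python3 - <<'E'
from w import *
s=st()
E
```

```text
t 4.95 vise xy mm [-103.9    1.5] z 25.3 zyaw -14.95 gap 0.34 F vise [-0.6   0.02 -0.56]
```

arm_command(series=[[[0,-1,0,0],[0,-1,0,0],[0,0,0,0]]])

```text
t: 5.25
tcp_pos: [0.5009, 0.0753, 0.0253]
tool_rot: [-0.431, 0.561, 0.431, 0.561]
force: [-1.0, 0.5, 0.5]
finger_gap: 0.341
```

arm_command(series=[[[0,-1,0,0],[0,0,0,0]]])

```text
t: 5.45
tcp_pos: [0.5018, 0.075, 0.0253]
tool_rot: [-0.431, 0.561, 0.431, 0.561]
force: [-0.7, 0.4, 0.1]
finger_gap: 0.34
```

arm_command(series=[[[0,-1,0,0],[0,0,0,0]]])

```text
t: 5.65
tcp_pos: [0.5029, 0.0747, 0.0253]
tool_rot: [-0.431, 0.561, 0.431, 0.561]
force: [-1.7, -0.4, 0.4]
finger_gap: 0.332
```

arm_command(series=[[[0,-1,0,0],[0,0,0,0]]])

```text
t: 5.85
tcp_pos: [0.5038, 0.0745, 0.0253]
tool_rot: [-0.431, 0.561, 0.431, 0.561]
force: [-0.1, 0.0, 0.5]
finger_gap: 0.341
```

```bash
python3 - <<'E'
from w import *
s=st();im=ends("scene",s);cv2.imwrite("pics/s1.png",cv2.resize(im[200:340,240:420],None,fx=4.2,fy=4.2,interpolation=cv2.INTER_CUBIC)[:,:,::-1])
E
```

```text
t 5.85 vise xy mm [-99.    1.4] z 25.3 zyaw -14.94 gap 0.341 F vise [-0.13 -0.01  0.51]
scene blue n 69 near x -86.0 med y -16.1
scene red n 83 near x -86.1 med y 28.3
```

View pics/s1.png

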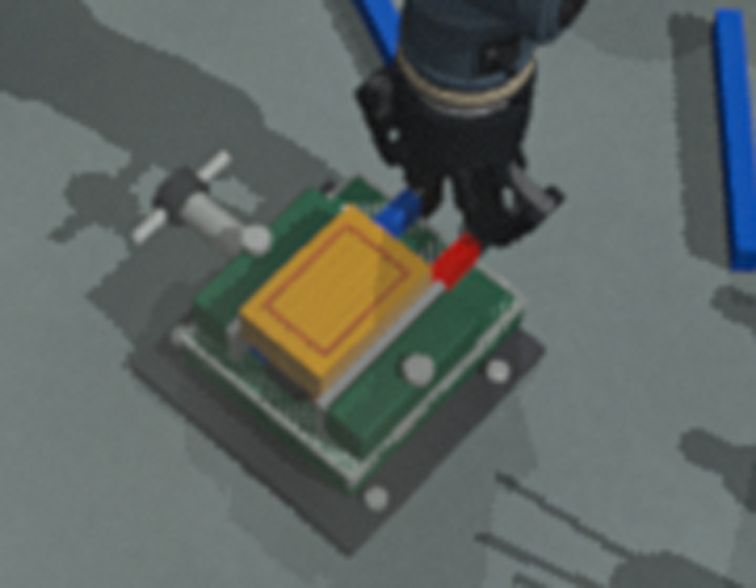

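arm_command(series=[[[0,-1,0,0],[0,0,0,0]]])

```text
t: 6.1
tcp_pos: [0.5038, 0.0744, 0.0253]
tool_rot: [-0.43, 0.561, 0.431, 0.56]
force: [-2.8, 0.4, 2.1]
finger_gap: 0.342
```

```bash
python3 - <<'E'
from w import *
s=st();im=ends("wrist",s);C=cam("wrist",s)
def W(x,y,z):return [*(O+X*x*1e-3+Y*y*1e-3),z*1e-3]
cv2.imwrite("pics/w3.png",cv2.resize(im[260:440,220:430],None,fx=3.8,fy=3.3*1,interpolation=cv2.INTER_CUBIC)[:,:,::-1])
for n,p in dict(bedm=(-90,0,40),bl=(-90,-16,60),rl=(-90,16,60),bb=(-90,-16,40),foot=(-92,0,10)).items():print(n,np.round(proj(C,W(*p)),1))
E
```

```text
t 6.1 vise xy mm [-99.    1.4] z 25.3 zyaw -14.95 gap 0.342 F vise [-2.78 -0.34  2.1 ]
wrist blue n 444 near x -94.9 med y -13.9
wrist red n 184 near x -84.4 med y 17.7
bedm [318.5 341.1]
bl [272.2 372.2]
rl [364.1 372.4]
bb [278.6 341. ]
foot [318.9 303.4]
```

View pics/w3.png

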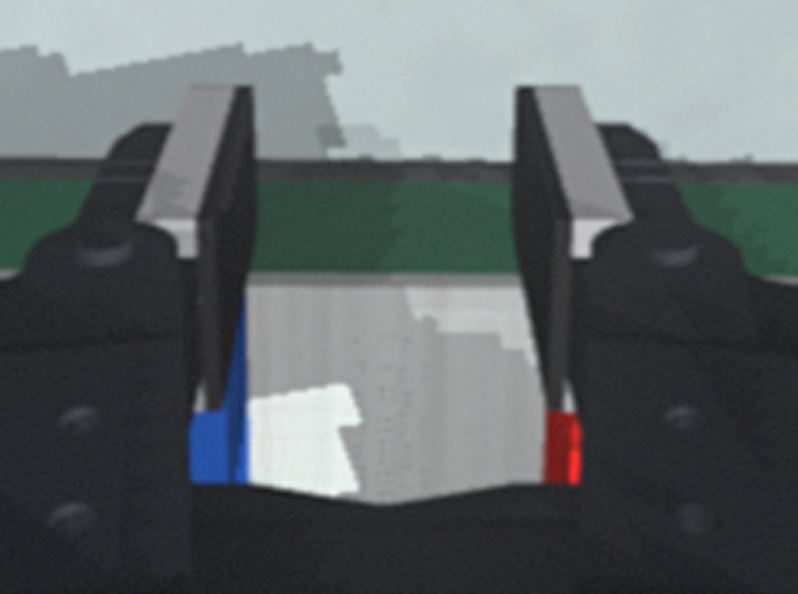

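arm_command(series=[[[0,-1,0,0],[0,-1,0,0],[0,0,0,0],[0,0,0,0]]])

```text
t: 6.55
tcp_pos: [0.5038, 0.0743, 0.0251]
tool_rot: [-0.429, 0.562, 0.432, 0.559]
force: [-6.1, 2.1, 4.4]
finger_gap: 0.339
```

arm_command(series=[[[0,10,0,0],[0,15,0,0],[0,15,0,0],[-35,0,0,0],[-35,0,0,0],[-35,0,0,0],[-30,0,0,0],[0,0,0,0]]])

```text
t: 7.35
tcp_pos: [0.4718, 0.0838, 0.1642]
tool_rot: [-0.434, 0.557, 0.428, 0.564]
force: [0.8, -0.2, 0.0]
finger_gap: 0.345
```

arm_command(series=[[[0,-34,0,0],[0,-34,0,0],[0,-34,0,0],[0,-34,-1,0],[0,0,0,0],[0,0,0,0],[0,0,0,0]]], jaw=0)

```text
t: 8.05
tcp_pos: [0.5973, 0.0484, 0.1593]
tool_rot: [-0.43, 0.561, 0.431, 0.56]
force: [-1.0, -0.6, 0.0]
finger_gap: 0.001
```

```bash
python3 - <<'E'
from w import *
s=st();im=ends("wrist",s);C=cam("wrist",s);cv2.imwrite("pics/w4.png",im[:,:,::-1])
def W(x,y,z):return [*(O+X*x*1e-3+Y*y*1e-3),z*1e-3]
for n,p in dict(bedm=(-90,0,40),bl=(-90,-22,60),rl=(-90,22,60)).items():print(n,np.round(proj(C,W(*p)),1))
E
```

```text
t 8.05 vise xy mm [-1.9  0.6] z 159.3 zyaw -14.93 gap 0.001 F vise [-0.83 -0.82  0.  ]
wrist blue n 1473 near x -86.8 med y -19.6
wrist red n 1420 near x -86.3 med y 24.0
bedm [321.1 109. ]
bl [286.2 106.6]
rl [356.  106.8]
```

View pics/w4.png

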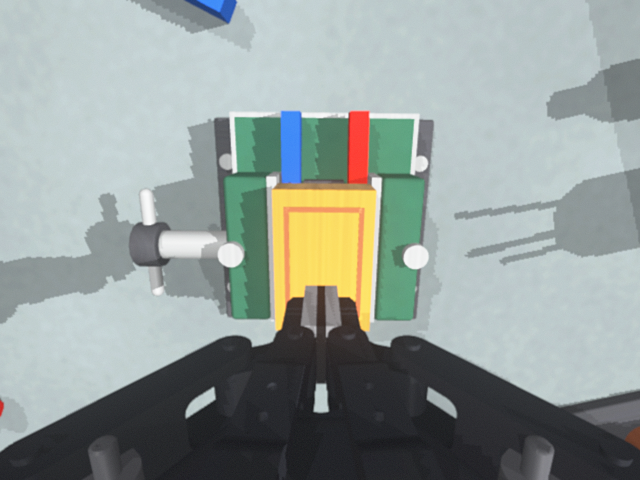

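Both near ends line up with the bed edge in this view: strips at row 111, bed edge at row 113, on a block-centred picture. Now the tap.

arm_command(series=[[[25,0,1,0],[20,0,0,0],[10,0,0,0],[2,0,0,0],[1,0,0,0],[0,0,0,0]]])

```text
t: 8.7
tcp_pos: [0.5997, 0.049, 0.1031]
tool_rot: [-0.431, 0.56, 0.43, 0.561]
force: [0.7, -0.4, -0.9]
finger_gap: -0.001
```

arm_command(series=[[[1,0,0,0],[1,0,0,0],[1,0,0,0],[0,0,0,0]]])

```text
t: 9.1
tcp_pos: [0.5992, 0.049, 0.0993]
tool_rot: [-0.431, 0.561, 0.431, 0.561]
force: [0.5, -0.7, -0.3]
finger_gap: -0.001
```

arm_command(series=[[[1,0,0,0],[1,0,0,0],[1,0,0,0],[0,0,0,0]]])

```text
t: 9.5
tcp_pos: [0.599, 0.049, 0.0961]
tool_rot: [-0.431, 0.561, 0.431, 0.561]
force: [-0.4, 0.0, -0.7]
finger_gap: 0.004
```

arm_command(series=[[[1,0,0,0],[0,0,0,0],[0,0,0,0]]])

```text
t: 9.8
tcp_pos: [0.5992, 0.049, 0.0953]
tool_rot: [-0.431, 0.561, 0.431, 0.561]
force: [0.8, -0.4, 0.1]
finger_gap: -0.003
```

arm_command(series=[[[1,0,0,0],[0,0,0,0],[0,0,0,0]]])

```text
t: 10.1
tcp_pos: [0.5993, 0.049, 0.0948]
tool_rot: [-0.431, 0.561, 0.431, 0.561]
force: [-0.5, 0.6, 4.6]
finger_gap: -0.002
```

arm_command(series=[[[1,0,0,0],[0,0,0,0],[0,0,0,0]]])

```text
t: 10.4
tcp_pos: [0.5993, 0.049, 0.0938]
tool_rot: [-0.431, 0.561, 0.431, 0.561]
force: [-1.4, 0.5, 5.2]
finger_gap: -0.001
```

arm_command(series=[[[1,0,0,0],[0,0,0,0],[0,0,0,0]]])

```text
t: 10.7
tcp_pos: [0.5993, 0.049, 0.0928]
tool_rot: [-0.431, 0.561, 0.431, 0.561]
force: [-1.9, -0.6, 5.3]
finger_gap: 0.002
```

arm_command(series=[[[1,0,0,0],[0,0,0,0],[0,0,0,0]]])

```text
t: 11.0
tcp_pos: [0.5993, 0.049, 0.0918]
tool_rot: [-0.431, 0.561, 0.431, 0.561]
force: [-1.2, -0.3, 5.5]
finger_gap: -0.004
```

arm_command(series=[[[1,0,0,0],[0,0,0,0],[0,0,0,0]]])

```text
t: 11.3
tcp_pos: [0.5993, 0.049, 0.0911]
tool_rot: [-0.431, 0.561, 0.431, 0.561]
force: [-0.9, 0.3, 7.7]
finger_gap: 0.001
```

Seating begins at 91 mm; the force is now climbing.

arm_command(series=[[[1,0,0,0],[0,0,0,0],[0,0,0,0]]])

```text
t: 11.6
tcp_pos: [0.5993, 0.049, 0.0911]
tool_rot: [-0.431, 0.561, 0.431, 0.561]
force: [-2.7, 0.1, 11.8]
finger_gap: -0.003
```

arm_command(series=[[[0.5,0,0,0],[0,0,0,0],[0,0,0,0]]])

```text
t: 11.9
tcp_pos: [0.5994, 0.049, 0.091]
tool_rot: [-0.431, 0.561, 0.431, 0.561]
force: [-4.3, 0.1, 14.9]
finger_gap: -0.003
```

arm_command(series=[[[0.5,0,0,0],[0.3,0,0,0],[0,0,0,0],[0,0,0,0]]])

```text
t: 12.3
tcp_pos: [0.5994, 0.049, 0.091]
tool_rot: [-0.431, 0.56, 0.43, 0.561]
force: [-5.7, -0.6, 19.4]
finger_gap: 0.001
```

arm_command(series=[[[0,0,0,0],[0,0,0,0],[0,0,0,0]]])

```text
t: 12.6
tcp_pos: [0.5994, 0.049, 0.091]
tool_rot: [-0.431, 0.56, 0.43, 0.561]
force: [-5.2, 0.2, 19.0]
finger_gap: -0.003
```

arm_command(series=[[[-3,0,0,0],[-7,0,0,0],[-30,0,0,0],[-30,0,0,0],[0,0,0,0],[0,0,0,0]]])

```text
t: 13.2
tcp_pos: [0.5994, 0.049, 0.1583]
tool_rot: [-0.431, 0.561, 0.43, 0.561]
force: [-0.3, -0.1, -1.5]
finger_gap: 0.003
```

arm_command(series=[[[0,35,-6,0],[0,35,-6,0],[0,35,-6,0],[0,30,-5,0],[0,0,0,0],[0,0,0,0]]])

```text
t: 13.8
tcp_pos: [0.4621, 0.0617, 0.1572]
tool_rot: [-0.43, 0.561, 0.431, 0.56]
force: [0.5, 0.8, 0.2]
finger_gap: 0.001
```

```bash
python3 - <<'E'
from w import *
s=st();ends("wrist",s)
E
```

```text
t 13.8 vise xy mm [-135.9  -21.7] z 157.2 zyaw -14.94 gap 0.001 F vise [0.29 0.93 0.16]
wrist red n 903 near x -94.3 med y 23.0
```

arm_command(series=[[[36,0,0,0],[36,0,0,0],[36,0,0,0],[0,0,0,0],[0,-15,0,0],[0,-12,0,0],[0,-4,0,0],[0,-1,0,0],[0,0,0,0]]])

```text
t: 14.75
tcp_pos: [0.4939, 0.0533, 0.0507]
tool_rot: [-0.431, 0.561, 0.431, 0.561]
force: [-0.5, 0.8, 0.3]
finger_gap: -0.004
```

arm_command(series=[[[0,-1,0,0],[0,-1,0,0],[0,0,0,0],[0,0,0,0]]])

```text
t: 15.15
tcp_pos: [0.4955, 0.0529, 0.05]
tool_rot: [-0.431, 0.561, 0.431, 0.561]
force: [0.6, 0.3, -0.4]
finger_gap: 0.0
```

```bash
python3 - <<'E'
from w import *
s=st()
E
```

```text
t 15.15 vise xy mm [-101.4  -21.6] z 50.0 zyaw -14.94 gap 0.0 F vise [ 0.55  0.44 -0.43]
```

arm_command(series=[[[0,-1,0,0],[0,-1,0,0],[0,0,0,0],[0,0,0,0]]])

```text
t: 15.55
tcp_pos: [0.4977, 0.0523, 0.05]
tool_rot: [-0.431, 0.561, 0.431, 0.561]
force: [-0.0, -0.5, 0.3]
finger_gap: 0.002
```

arm_command(series=[[[0,-1,0,0],[0,0,0,0],[0,0,0,0]]])

```text
t: 15.85
tcp_pos: [0.498, 0.0522, 0.0499]
tool_rot: [-0.43, 0.561, 0.431, 0.56]
force: [-1.8, -0.2, 0.3]
finger_gap: 0.004
```

```bash
python3 - <<'E'
from w import *
s=st()
E
```

```text
t 15.85 vise xy mm [-98.8 -21.6] z 49.9 zyaw -14.94 gap 0.004 F vise [-1.64 -0.63  0.29]
```

arm_command(series=[[[0,-0.7,0,0],[0,0,0,0],[0,0,0,0],[0,0,0,0]]])

```text
t: 16.25
tcp_pos: [0.498, 0.0521, 0.0499]
tool_rot: [-0.43, 0.561, 0.431, 0.56]
force: [-4.7, 2.3, 1.6]
finger_gap: -0.0
```

```bash
python3 - <<'E'
from w import *
s=st()
E
```

```text
t 16.25 vise xy mm [-98.7 -21.6] z 49.9 zyaw -14.94 gap -0.0 F vise [-5.12  1.03  1.56]
```

arm_command(series=[[[0,5,0,0],[0,15,0,0],[0,0,22,0],[0,0,22,0],[0,0,0,0],[0,-13,0,0],[0,-3,0,0],[0,0,0,0],[0,0,0,0]]])

```text
t: 17.15
tcp_pos: [0.507, 0.0947, 0.0499]
tool_rot: [-0.43, 0.561, 0.43, 0.561]
force: [0.4, -1.0, -0.1]
finger_gap: -0.001
```

```bash
python3 - <<'E'
from w import *
s=st()
E
```

```text
t 17.15 vise xy mm [-101.1   21.8] z 49.9 zyaw -15.01 gap -0.001 F vise [ 0.6  -0.87 -0.15]
```

arm_command(series=[[[0,-1,0,0],[0,-1,0,0],[0,0,0,0],[0,0,0,0]]])

```text
t: 17.55
tcp_pos: [0.5087, 0.0949, 0.05]
tool_rot: [-0.431, 0.561, 0.431, 0.561]
force: [0.3, -0.5, 0.4]
finger_gap: -0.003
```

arm_command(series=[[[0,-0.7,0,0],[0,0,0,0],[0,0,0,0]]])

```text
t: 17.85
tcp_pos: [0.5094, 0.0948, 0.05]
tool_rot: [-0.431, 0.561, 0.431, 0.561]
force: [0.5, -0.7, 0.4]
finger_gap: 0.001
```

```bash
python3 - <<'E'
from w import *
s=st()
E
```

```text
t 17.85 vise xy mm [-98.9  22.5] z 50.0 zyaw -14.93 gap 0.001 F vise [ 0.68 -0.56  0.38]
```

arm_command(series=[[[0,-0.7,0,0],[0,0,0,0],[0,0,0,0]]])

```text
t: 18.15
tcp_pos: [0.5095, 0.0947, 0.05]
tool_rot: [-0.431, 0.561, 0.431, 0.56]
force: [-0.3, 0.2, 0.7]
finger_gap: -0.004
```

arm_command(series=[[[0,-0.7,0,0],[0,0,0,0],[0,0,0,0]]])

```text
t: 18.45
tcp_pos: [0.5096, 0.0946, 0.0499]
tool_rot: [-0.43, 0.561, 0.431, 0.56]
force: [-3.3, 1.3, 3.4]
finger_gap: -0.001
```

```bash
python3 - <<'E'
from w import *
s=st()
E
```

```text
t 18.45 vise xy mm [-98.7  22.4] z 49.9 zyaw -14.94 gap -0.001 F vise [-3.49  0.38  3.41]
```

arm_command(series=[[[0,-0.4,0,0],[0,0,0,0],[0,0,0,0],[0,0,0,0]]])

```text
t: 18.85
tcp_pos: [0.5096, 0.0945, 0.0499]
tool_rot: [-0.43, 0.562, 0.431, 0.56]
force: [-4.0, 2.9, 3.4]
finger_gap: -0.003
```

arm_command(series=[[[0,5,0,0],[0,20,0,0],[-35,0,-11,0],[-35,0,-11,0],[-35,0,0,0],[0,-30,0,0],[0,-30,0,0],[0,-30,0,0],[0,-30,0,0],[0,0,0,0]]])

```text
t: 19.85
tcp_pos: [0.6035, 0.0464, 0.1558]
tool_rot: [-0.433, 0.559, 0.428, 0.563]
force: [0.3, -0.1, 1.3]
finger_gap: 0.001
```

```bash
python3 - <<'E'
from w import *
s=st();im=ends("wrist",s);cv2.imwrite("pics/w5.png",im[:,:,::-1]);t=snapshot("top").astype(int)
t0=cv2.imread("pics/top0.png")[:,:,::-1].astype(int)
for n,(u,v) in dict(jar=(125,178),cy=(140,273),org=(132,228),spare=(497,228),sb=(468,302),mal=(490,160)).items():
    print(n,np.abs(t-t0)[v-22:v+22,u-22:u+22].mean().round(1))
E
```

```text
t 19.85 vise xy mm [4.6 0.3] z 155.8 zyaw -15.02 gap 0.001 F vise [ 0.29 -0.01  1.3 ]
wrist blue n 1500 near x -86.4 med y -19.8
wrist red n 1445 near x -86.5 med y 23.7
jar 15.6
cy 8.4
org 10.1
spare 15.9
sb 18.8
mal 18.5
```

View pics/w5.png

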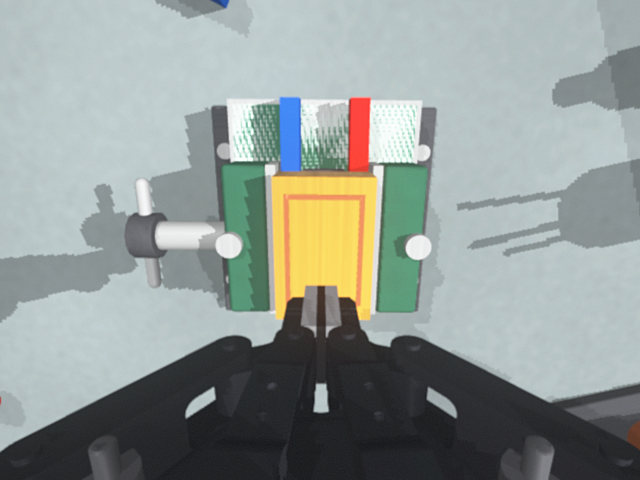

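The view shows both strip ends (rows 97–98) level with the bed edge (row 99), the block seated, and the fingers clear of everything.

```bash
python3 -c "
from station import ticket
print(ticket.sign_off())"
```

```text
the job is handed in; nothing more can be done
None
```

The job is done and handed in at about 20 s; no verdict was reported.

- **Parallels pushed in:** I pushed both at once with the half-open fingers until the fingers stopped against the bed's near face. In the last wrist picture both near ends line up with the bed edge, and they have not moved since the clamping.
- **Block tapped down:** The closed fingers pressed the block from about 95 mm to 91 mm above the table. I held about 19 N on it, then lifted off.
- **Test pushes:** Blue held at about 5 N and red at about 5 N. Neither slid: the fingers stayed at the same x as when they stood against the bed face.

**Not settled by my checks:**
- **Position offset:** The camera put the strip ends at x ≈ -86.5 mm in the vise's frame against -90 mm for flush. The bed edge in the earlier view showed about the same offset, so I put it down to calibration.
- **Bystanders:** A before/after comparison of the top pictures was inconclusive. It showed moderate differences everywhere, which I took to be lighting. The arm's path stayed well clear of all of them.

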